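# Nest the pastry cutters on their trays

### The arm

A 6-joint arm with a two-finger parallel gripper is mounted at the origin on the work surface. World frame = base frame: x ahead of the robot, y to its left, z up, the work surface at z = 0. Lengths are in m, angles in rad, forces in N, time in s.
With the tool pointing down it reaches from about 0.35 to 1 m from the base axis. Payload 7.1 kg.
Tool frame: the origin (TCP) lies between the finger pads; the fingertips stand 22 mm ahead of it and the grasp point (between the pads) lies 3 mm ahead of it; z points along the fingers, y is the line along which they close (so a half turn about z gives the same grasp; the last joint's range is limited). The gripper opens to 85 mm and grips with 20 to 120 N. Pads are 22 mm wide; open, the fingers measure 114 mm over their backs; the gripper's body (76 mm by 85 mm) begins 54 mm behind the grasp point. The pads swing forward as they close: fully open they stand 13 mm farther back than shut.
Start: joints at [-1.269, 0.423, 1.63, -0, 1.089, -0.019], TCP at [0.197, -0.593, 0.253] pointing down, gripper open.
Joint ranges: [-3, 3], [-0.9, 2.11], [0.09, 2.58], [-1.31, 4.45], [0.11, 2.69], [-2.54, 2.54]. Speed limits (rad/s): [2.39, 2.39, 3.01, 3.14, 3.14, 3.14].

### API

Orientations are given as a rotation vector (axis times angle).
In Python, from rig import manip gives the robot as it stands. The module is installed in compiled form; this text tells all that it offers. Calls block until the motion is done:
- manip.move_to(position, orientation): joint-space move of the TCP to a pose.
- manip.servo_line(position, orientation=None, rate=0.15): straight line of the TCP; orientation=None keeps the orientation; rate is the mean speed in m/s.
- manip.set_joints(angles): joint-space move.
- manip.command_gripper(opening, f_grip=None): finger opening in m; f_grip is the grip in N (None keeps the last); returns when the fingers have stopped.
- manip.hold(seconds).
- manip.solve_ik(position, orientation): joint angles nearest the present ones, or None.
- manip.camera(name): name is "side" or "top" or "wrist"; returns a dict with "image" (384x512x3 uint8, red, green, blue), "fx", "fy", "cx", "cy" (pixels), "cam_to_world" (4x4, takes a point from camera to world coordinates); the wrist camera has in their place "mount" (4x4, takes a point from camera to tool coordinates, whose origin is the TCP and whose axes are the flange's). Camera axes: x right, y down, z forward; pixel columns grow to the right and rows downward; lengths in m; the calibration is good to about 2 mm. A picture is of the moment at which its call begins: read the wrist's pose just before it. There is no depth.
A pose or a line that the arm cannot do raises manip.IKError and nothing moves.
- manip.sign_off(): hands the job in; it is judged then, once.
Readings, each from a call of its own:
- manip.get_time(): time.
- manip.get_joint_positions(): joint angles.
- manip.get_joint_vel(): joint speeds.
- manip.get_tau(): joint torques, N m.
- manip.get_position(): TCP position.
- manip.get_ee_rot(): TCP orientation.
- manip.get_contact_force(): force on the tool from outside, world axes, zero at the start.
- manip.get_torque(): the same for the moment, N m.
- manip.get_width(): finger opening in m.
- manip.get_grip_force(): force on a finger pad.
Only numpy, scipy, OpenCV 4.12 (cv2) and the standard library are available. Lean on these libraries where they do the work, as an engineer would, in place of code of your own. Each camera call takes 0.05 s, during which the arm holds its last target. There are 200 camera calls.

### The job

Put the pastry cutters away as two nested sets, one at a time, each standing upright in the middle of its tray: first the round ones on the round tray, small, then medium around it, then large around both; after that the square ones on the square tray, small, then large around it, with their sides parallel to the tray's. Leave the jar, the bowl and the bottle where they are.

Things in the scene. Friction and masses are not known exactly. Their poses are not given: they have to be found in the camera images.
- round_small: small round pastry cutter: a plain bright steel hoop standing on the table, outside diameter 26 mm, inside 21 mm, 40 mm tall, open at both ends, wall 2.5 mm. Origin: on its axis at the lower edge; z up. It can be gripped across its outside diameter.
- round_medium: medium round pastry cutter: a plain bright steel hoop standing on the table, outside diameter 46 mm, inside 41 mm, 40 mm tall, open at both ends, wall 2.5 mm. Origin: on its axis at the lower edge; z up. It can be gripped across its outside diameter.
- round_large: large round pastry cutter: a plain bright steel hoop standing on the table, outside diameter 66 mm, inside 61 mm, 40 mm tall, open at both ends, wall 2.5 mm. Origin: on its axis at the lower edge; z up. It can be gripped across its outside diameter.
- square_small: small square pastry cutter: a plain bright steel square frame standing on the table, 40 x 40 mm outside, 35 x 35 mm inside, 40 mm tall, open at both ends, wall 2.5 mm. Origin: centre of the square at the lower edge; x and y square to its sides, z up. It can be gripped across two parallel sides.
- square_large: large square pastry cutter: a plain bright steel square frame standing on the table, 62 x 62 mm outside, 57 x 57 mm inside, 40 mm tall, open at both ends, wall 2.5 mm. Origin: centre of the square at the lower edge; x and y square to its sides, z up. It can be gripped across two parallel sides.
- round_tray: fixed brown wooden tray, round, 130 mm across; floor 5 mm above the table, a 3 mm thick lip round the edge that tops out 9 mm above the table (4 mm above the floor). Origin: centre of its underside at table height; z up.
- square_tray: fixed brown wooden tray, square, 130 x 130 mm; floor 5 mm above the table, a 3 mm thick lip round the edge that tops out 9 mm above the table (4 mm above the floor). Origin: centre of its underside at table height; z up, x and y square to its sides.
- jar: bystander, leave alone: glass jar with yellow lid, 60 mm diameter, 85 mm tall. Origin: centre of its underside.
- bowl: bystander, leave alone: metal bowl, 130 mm across the rim, 55 mm tall. Origin: centre of its underside.
- bottle: bystander, leave alone: white bottle with blue cap, 60 mm diameter, 160 mm tall. Origin: centre of its underside.

How it is judged:
By the outcome, as a careful person would: the job done as asked, in the order asked, and still so for the second after the job is handed in, with the robot touching nothing.
It also fails if it takes over 112 s, if anything falls off the work surface, if the arm or the gripper's body presses on something with over 40 N, if the wrist force passes 120 N, or if a joint passes its speed limit or range.

## Working session

There is one attempt and no reset: what is moved stays moved. The work goes in short steps, each a Python script; the robot and the scene stay as the last script left them, time stands still between calls to the robot, and variables do not carry over. Pictures are saved under pics/ and viewed, at most 14 in all, crops included, and the job is handed in when it is done.

```bash
mkdir -p pics; python3 - <<'E'
from rig import manip
import cv2,numpy as np
for n in("top","side"):
    c=manip.camera(n);cv2.imwrite(f"pics/{n}0.png",c["image"][:,:,::-1]);print(n,c["fx"],c["cx"],c["cy"],np.round(c["cam_to_world"],3).tolist())
c=manip.camera("wrist");print(c["fx"],np.round(c["mount"],4).tolist(),manip.get_position(),manip.get_ee_rot(),manip.get_time())
E
```

```text
top 367.91184964732145 252.5693749627034 188.4032401128261 [[-0.058, -0.977, 0.203, 0.253], [-0.998, 0.058, -0.007, 0.057], [-0.004, -0.203, -0.979, 1.209], [0.0, 0.0, 0.0, 1.0]]
side 421.1323896449225 252.54022880151672 193.27012348082744 [[-0.881, -0.225, 0.416, 0.045], [-0.472, 0.447, -0.759, 0.935], [-0.015, -0.866, -0.5, 0.63], [0.0, 0.0, 0.0, 1.0]]
303.45425832804267 [[0.0001, -0.9615, -0.2749, 0.0698], [1.0, 0.0005, -0.0013, -0.0007], [0.0014, -0.2749, 0.9615, -0.1202], [0.0, 0.0, 0.0, 1.0]] [ 0.19696506 -0.59271889  0.25270051] [-3.10005623e+00 -5.01527606e-01  2.85363610e-04] 0.15
```

View pics/top0.png

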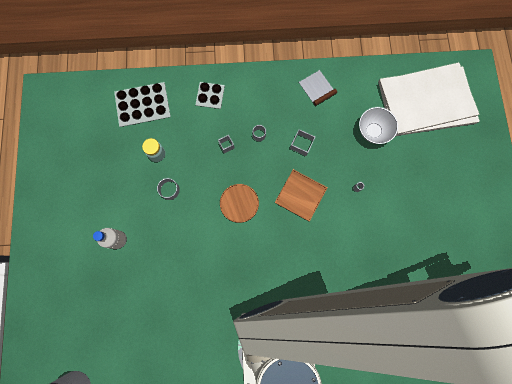

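View pics/side0.png

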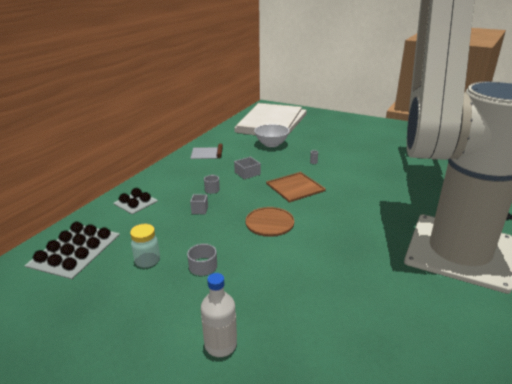

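The top view shows the large ring at (167,188), the medium ring at (259,132) and the small ring at (359,186). The small square is at (226,144), the large square at (302,142), the round tray at (239,203) and the square tray at (301,195). The side view agrees.

```bash
cat >h.py <<'E'
from rig import manip as m
import cv2,numpy as np
from scipy.spatial.transform import Rotation as R
def rv(psi): return (R.from_euler('z',psi)*R.from_euler('x',np.pi)).as_rotvec()   # tool x at world yaw psi, z down
def cast(c,T,px,z):
    d=np.c_[(np.array(px,float)-[c["cx"],c["cy"]])/[c["fx"],c["fy"]],np.ones(len(px))]@T[:3,:3].T
    return (T[:3,3]+d*((z-T[2,3])/d[:,2])[:,None])[:,:2]
def look(xy,psi,z,kind,name,h=0.22):
    """camera straight above xy, h above plane z; returns hull points of the blob on that plane"""
    a=m.camera_mount if hasattr(m,'camera_mount') else np.array([.0698,-.0007,-.1202])
    Rm=R.from_rotvec(rv(psi)).as_matrix()
    m.move_to((np.r_[xy,z+h]-Rm@a).tolist(),rv(psi).tolist()); m.hold(0.15)
    T=np.eye(4);T[:3,3]=m.get_position();T[:3,:3]=R.from_rotvec(m.get_ee_rot()).as_matrix()
    c=m.camera("wrist");T=T@c["mount"]
    im=c["image"][:,:,::-1].copy();hsv=cv2.cvtColor(im,cv2.COLOR_BGR2HSV)
    H,S,V=[hsv[:,:,i].astype(int) for i in range(3)]
    k=((H<25)&(S>80)&(V>50)) if kind=='tray' else ((S<70)&(V>40))
    k=cv2.morphologyEx(k.astype(np.uint8),cv2.MORPH_OPEN,np.ones((2,2)))
    if kind!='tray':k=cv2.morphologyEx(k,cv2.MORPH_CLOSE,np.ones((5,5)))
    cs=[x for x in cv2.findContours(k,cv2.RETR_EXTERNAL,cv2.CHAIN_APPROX_NONE)[0] if cv2.contourArea(x)>300]
    # nearest blob to expected point
    cw=[cast(c,T,x[:,0],z) for x in cs]
    i=min(range(len(cs)),key=lambda i:np.linalg.norm((cw[i].max(0)+cw[i].min(0))/2-xy))
    cv2.drawContours(im,cs,i,(0,0,255),1);cv2.imwrite(f"pics/{name}.png",im)
    p=cw[i].astype(np.float32)
    ctr,r=cv2.minEnclosingCircle(p);rect=cv2.minAreaRect(p);el=cv2.fitEllipse(cv2.convexHull(p))
    print(name,"ellipse",np.round(el[0],4),np.round(el[1],4),"rect",np.round(rect[0],4),np.round(rect[1],4),round(rect[2],1),"t",round(m.get_time(),1))
    return el,rect
E
python3 - <<'E'
from h import *
c=m.camera("top");T=c["cam_to_world"]
for n,p,z in[("rl",(167,188),.02),("rm",(259,132),.02),("rs",(359,186),.02),("ss",(226,144),.02),("sl",(302,142),.02),("rt",(239,203),.007),("st",(301,195),.007),("jar",(151,147),.085),("bowl",(378,125),.05),("bottle",(98,237),.16)]:
    xy=cast(c,T,[p],z)[0];print(n,np.round(xy,3),round(float(np.hypot(*xy)),3))
E
```

```text
rl [0.517 0.33 ] 0.614
rm [0.694 0.014] 0.694
rs [ 0.487 -0.304] 0.574
ss [0.658 0.128] 0.67
sl [ 0.65  -0.129] 0.662
rt [0.455 0.095] 0.465
st [ 0.47  -0.112] 0.483
jar [0.64  0.365] 0.737
bowl [ 0.684 -0.382] 0.783
bottle [0.355 0.495] 0.609
```

```bash
python3 - <<'E'
from h import *
m.command_gripper(0.085,40)
look(np.array([.487,-.304]),np.pi/2,.04,'c','rs',.2)
look(np.array([.455,.095]),np.pi/2,.009,'tray','rt',.25)
im=np.hstack([cv2.resize(cv2.imread(f"pics/{n}.png"),(400,300)) for n in("rs","rt")]);cv2.imwrite("pics/a.png",im)
E
```

```text
rs ellipse [ 0.4866 -0.3006] [0.0262 0.0264] rect [ 0.4867 -0.3005] [0.026 0.026] 89.9 t 2.1
rt ellipse [0.458  0.0959] [0.1288 0.129 ] rect [0.4582 0.0959] [0.1287 0.1282] 85.9 t 3.7
```

View pics/a.png

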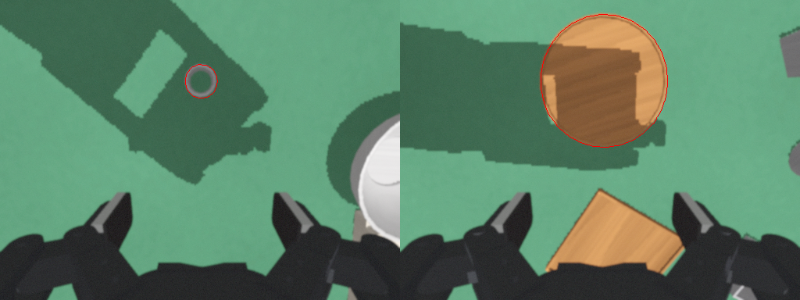

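The left panel shows the small ring outlined at (200,81), fitted at 26.2 mm. The right panel shows the round tray outlined at (604,81), fitted at 129 mm. Both match the given sizes, so I'll pick and place the small ring.

```bash
cat >>h.py <<'E'
def say(s): print(s,"w",round(m.get_width(),4),"F",round(m.get_grip_force(),1),"f",np.round(m.get_contact_force(),1),"z",round(m.get_position()[2],4),"t",round(m.get_time(),1))
def pick(xy,psi,z,up=.13,rate=.12):
    o=rv(psi).tolist()
    m.move_to([*xy,up],o);m.servo_line([*xy,z],None,rate);m.hold(.2);say("down")
    m.command_gripper(0.0,40);m.hold(.2);say("closed")
    m.servo_line([*xy,up],None,rate);say("lifted")
def place(xy,psi,z,w,up=.13,rate=.1):
    o=rv(psi).tolist()
    m.move_to([*xy,up],o);m.hold(.2);m.servo_line([*xy,z+.006],None,rate);m.hold(.3);say("placed")
    m.command_gripper(w);m.hold(.2);say("open")
    m.servo_line([*xy,up],None,.12);m.command_gripper(.085)
E
python3 - <<'E'
from h import *
pick([.4866,-.3006],np.pi/2,.030)
place([.458,.0959],np.pi/2,.030,.05)
look(np.array([.458,.0959]),np.pi/2,.045,'c','rs2',.2)
look(np.array([.694,.014]),np.pi/2,.04,'c','rm',.2)
im=np.hstack([cv2.resize(cv2.imread(f"pics/{n}.png"),(400,300)) for n in("rs2","rm")]);cv2.imwrite("pics/b.png",im)
E
```

```text
down w 0.085 F 0.0 f [-1.4 -0.2 -0.1] z 0.0308 t 6.2
closed w 0.0253 F 39.2 f [-0.2 -0.2  5.2] z 0.0302 t 6.9
lifted w 0.0252 F 39.3 f [ 0.  -0.2 -1.1] z 0.1293 t 7.9
placed w 0.0255 F 39.3 f [0.  0.1 0.2] z 0.0362 t 11.0
open w 0.05 F 0.0 f [ 0.1 -0.1 -0.2] z 0.036 t 11.6
rs2 ellipse [0.4586 0.0958] [0.0254 0.0257] rect [0.4587 0.0957] [0.0249 0.0251] 0.0 t 13.5
rm ellipse [0.6925 0.0162] [0.0461 0.0464] rect [0.6923 0.0163] [0.0457 0.0463] 1.8 t 14.7
```

View pics/b.png

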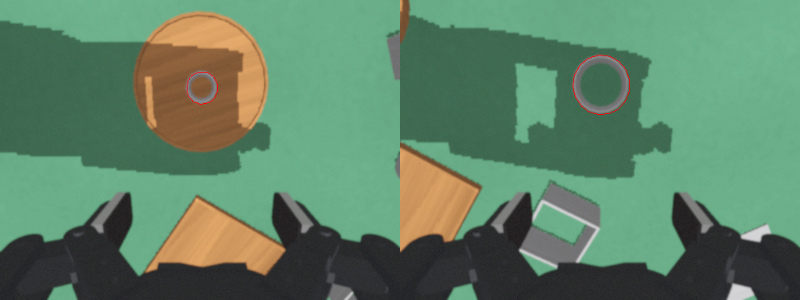

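The small ring stands centred on the tray at (201,87), within 1 mm. The medium ring is at (601,85), fitted at 46 mm. Next come the medium and large rings.

```bash
python3 - <<'E'
from h import *
pick([.6924,.0162],np.pi/2,.028)
place([.4586,.0959],np.pi/2,.028,.07)
look(np.array([.458,.0959]),np.pi/2,.045,'c','rm2',.2)
look(np.array([.517,.33]),np.pi/2,.04,'c','rl',.2)
im=np.hstack([cv2.resize(cv2.imread(f"pics/{n}.png"),(400,300)) for n in("rm2","rl")]);cv2.imwrite("pics/c.png",im)
E
```

```text
down w 0.0849 F 0.0 f [ 0.1 -1.2  0.5] z 0.029 t 16.3
closed w 0.0448 F 41.1 f [-1.4 -0.   5.7] z 0.0284 t 16.9
lifted w 0.0447 F 40.8 f [-0.6 -0.3 -0.5] z 0.1291 t 17.9
placed w 0.0449 F 40.8 f [ 0.4 -0.6 -0.6] z 0.0342 t 20.5
open w 0.0697 F 0.0 f [-0.5  0.5 -0.2] z 0.034 t 21.1
rm2 ellipse [0.4592 0.0959] [0.0454 0.0455] rect [0.4592 0.096 ] [0.0453 0.0449] 88.3 t 22.9
rl ellipse [0.5154 0.3269] [0.0663 0.0664] rect [0.5154 0.3269] [0.0664 0.066 ] 68.2 t 24.1
```

View pics/c.png

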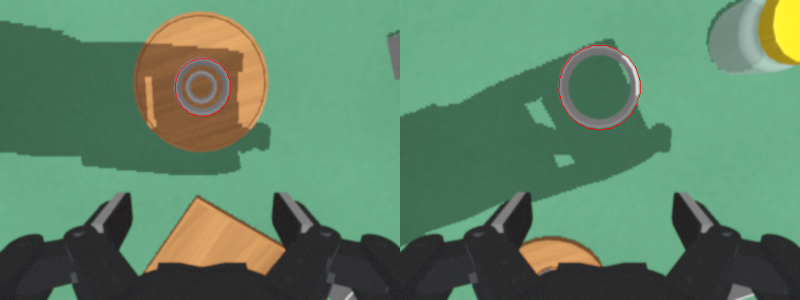

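The medium ring is nested concentrically at (201,87). The large ring is at (599,87), fitted at 66 mm, with the jar clear at upper right. Next I'll place the large ring, then look at the square tray and the small square.

```bash
python3 - <<'E'
from h import *
pick([.5154,.3269],np.pi/2,.026)
place([.4590,.0959],np.pi/2,.026,.083)
look(np.array([.458,.0959]),np.pi/2,.045,'c','rl2',.2)
look(np.array([.658,.128]),np.pi/2,.04,'c','ss',.2)
look(np.array([.47,-.112]),np.pi/2,.009,'tray','st',.25)
im=np.vstack([np.hstack([cv2.resize(cv2.imread(f"pics/{n}.png"),(400,300)) for n in q]) for q in(("rl2","ss"),("st","st"))]);cv2.imwrite("pics/d.png",im)
E
```

```text
down w 0.0851 F 0.0 f [ 0.1 -0.7  0.2] z 0.0268 t 25.7
closed w 0.0646 F 43.6 f [-1.7 -0.7  6.8] z 0.0269 t 26.2
lifted w 0.0646 F 44.3 f [ 0.8  0.7 -1.8] z 0.1293 t 27.2
placed w 0.0644 F 44.3 f [-0.2  1.2 -1.2] z 0.0321 t 29.8
open w 0.0827 F 0.0 f [-0.2  0.3 -0.2] z 0.032 t 30.3
rl2 ellipse [0.4594 0.0959] [0.065  0.0656] rect [0.4593 0.096 ] [0.0645 0.0647] 0.0 t 32.1
ss ellipse [0.6598 0.1295] [0.0494 0.0575] rect [0.6599 0.1293] [0.0413 0.0414] 23.7 t 33.1
st ellipse [ 0.4746 -0.1138] [0.1632 0.1789] rect [ 0.4736 -0.1108] [0.1312 0.1307] 57.7 t 34.5
```

View pics/d.png

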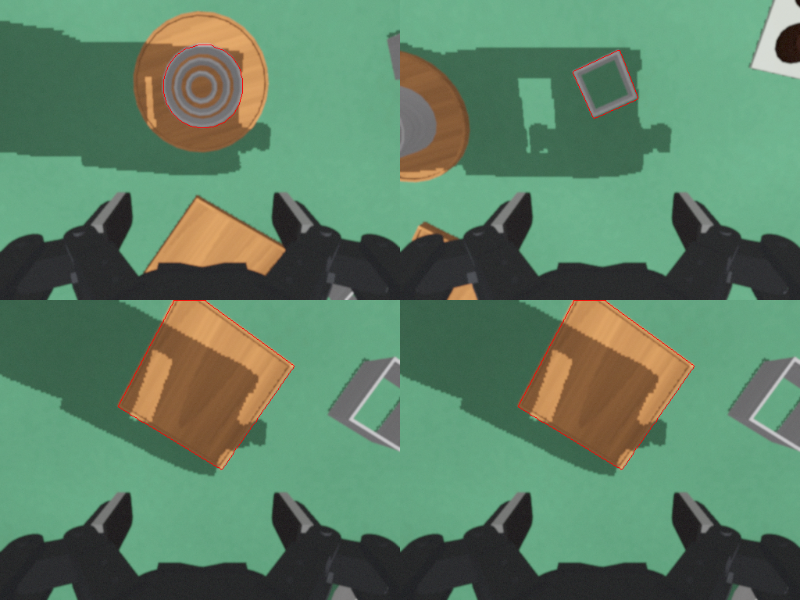

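The round set is nested and centred at (203,86) in the top-left panel. The small square is outlined at 41 mm with its sides at 23.7°. The square tray is outlined at 131 mm, 57.7°, with only one corner tip clipped. Next is the small square.

```bash
python3 - <<'E'
from h import *
d=np.deg2rad
pick([.6598,.1294],d(113.7),.028)
place([.4736,-.1110],d(57.7),.028,.065)
look(np.array([.4736,-.111]),d(57.7),.045,'c','ss2',.22)
look(np.array([.4736,-.111]),d(57.7),.009,'tray','st2',.28)
look(np.array([.65,-.129]),d(57.7),.04,'c','sl',.2)
im=np.vstack([np.hstack([cv2.resize(cv2.imread(f"pics/{n}.png"),(400,300)) for n in q]) for q in(("ss2","st2"),("sl","sl"))]);cv2.imwrite("pics/e.png",im)
E
```

```text
down w 0.0851 F 0.0 f [-0.5 -0.3  0.3] z 0.0289 t 37.0
closed w 0.0396 F 40.5 f [-0.9  0.2  5. ] z 0.0283 t 37.7
lifted w 0.0395 F 40.3 f [-0.5 -0.3 -0.9] z 0.1292 t 38.7
placed w 0.0394 F 40.3 f [-0.1 -0.6 -1.4] z 0.0342 t 41.5
open w 0.0647 F 0.0 f [-0.6  0.7  0.2] z 0.034 t 42.1
ss2 ellipse [ 0.4744 -0.1109] [0.0476 0.0541] rect [ 0.4738 -0.1113] [0.0396 0.0406] 57.7 t 44.0
st2 ellipse [ 0.4754 -0.1107] [0.169  0.1847] rect [ 0.4731 -0.111 ] [0.1301 0.1301] 57.6 t 44.4
sl ellipse [ 0.649  -0.1284] [0.0712 0.1086] rect [ 0.6494 -0.1287] [0.0637 0.0635] 60.9 t 45.4
```

View pics/e.png

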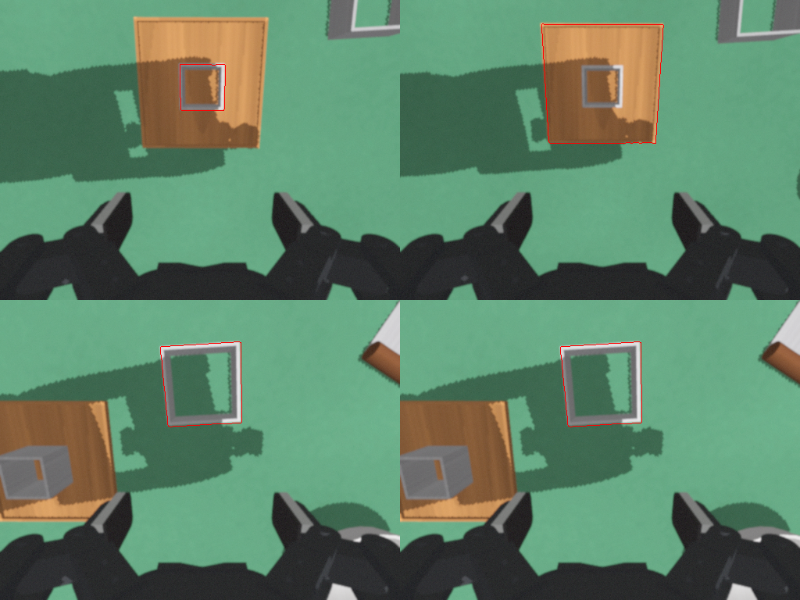

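The small square sits centred and parallel on the tray at (202,88), with its sides at 57.7° against the tray's 57.6°. The large square is outlined at (201,384), fitted at 63.6 mm, 60.9°. I'll place it last.

```bash
python3 - <<'E'
from h import *
d=np.deg2rad
pick([.6494,-.1287],d(60.9),.026)
place([.4734,-.1111],d(57.7),.026,.083)
look(np.array([.4736,-.111]),d(57.7),.045,'c','sl2',.22)
m.set_joints([-1.269,.423,1.63,0,1.089,-.019]);
cv2.imwrite("pics/top1.png",m.camera("top")["image"][:,:,::-1])
cv2.imwrite("pics/f.png",np.hstack([cv2.resize(cv2.imread(f"pics/{n}.png"),(400,300)) for n in("sl2","top1")]))
E
```

```text
down w 0.0849 F 0.0 f [-0.1  0.1  0.2] z 0.027 t 47.0
closed w 0.0619 F 44.4 f [-1.5  0.9  5.2] z 0.0266 t 47.5
lifted w 0.0613 F 43.8 f [-0.4 -0.2 -0.7] z 0.1292 t 48.5
placed w 0.0615 F 43.6 f [ 0.2  0.5 -0.9] z 0.0321 t 50.9
open w 0.0831 F 0.0 f [ 0.3  0.2 -0.3] z 0.032 t 51.5
sl2 ellipse [ 0.4732 -0.1102] [0.0753 0.0924] rect [ 0.4733 -0.1116] [0.0631 0.0628] 57.7 t 53.2
```

View pics/f.png

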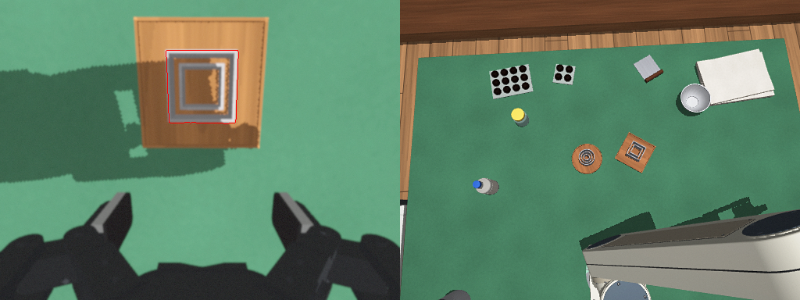

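Both sets are nested and centred: the squares at (202,86) in the left panel, and the round and square sets at (587,157) and (637,151) in the right. The jar, bowl and bottle have not moved.

```bash
python3 -c "
from rig import manip as m
print(m.get_time(),m.sign_off())"
```

```text
the job is handed in; nothing more can be done
55.075 None
```

Both nested cutter sets stand upright in the middle of their trays, placed in the order asked, with the squares parallel to their tray and the jar, bowl and bottle left in place; I handed the job in at 55 s.

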